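Unstack the sample containers onto their drip trays

ROBOT

A 7-joint arm with a two-finger parallel gripper is mounted at the origin on a cart in front of the work surface, level with it; the furniture and walls round the work are solid. World frame = base frame: x ahead of the robot, y to its left, z up, the work surface at z = 0. Lengths are in m, angles in rad, forces in N, time in s.
With the tool pointing down it reaches from about 0.425 to 0.95 m from the base axis. Payload 4.7 kg.
Tool frame: the origin (TCP) lies on the centre line of the jaws, within the pads' length; the fingertips stand robot.nose_length ahead of it and the grasp point (between the pads) lies 8 mm behind it (robot.nose_length is the distance from the TCP to the fingertips, in m); z points along the fingers, y is the line along which they close (so a half turn about z gives the same grasp; the last joint's range is limited). The gripper opens to 85 mm and grips with 20 to 120 N. Pads are 22 mm wide; open, the fingers measure 114 mm over their backs; the gripper's body (76 mm by 85 mm) begins 54 mm behind the grasp point. The pads swing forward as they close: fully open they stand 13 mm farther back than shut.
Start: joints at [1.27, 0.469, -0.049, 1.532, 0.024, 1.141, -0.082], TCP at [0.181, -0.65, 0.216] pointing down, gripper open.
Joint ranges: [-2.59, 2.59], [-0.33, 1.99], [-1.39, 1.29], [0.1, 2.45], [-1.04, 4.18], [0.21, 1.99], [-2.66, 2.66]. Speed limits (rad/s): [2.57, 2.57, 3.14, 3.14, 3.14, 3.14, 3.14].

INTERFACE

Orientations are given as [roll, pitch, yaw] about the fixed x, y, z axes, in that order (R = Rz(yaw) Ry(pitch) Rx(roll)).
In Python, from plant import robot gives the robot as it stands. Calls block until the motion is done:
- robot.goto(position, orientation): joint-space move of the TCP to a pose.
- robot.move_straight(position, vel=0.15, attitude=None, contact_N=None): straight line of the TCP; attitude=None keeps the orientation; vel is the mean speed in m/s. With contact_N (N) it stops when the force on the tool has changed by that much, and returns True; else False.
- robot.move_joints(angles): joint-space move.
- robot.grip(opening, strength=None): opening from 0.0 (shut) to 1.0 (fully open); strength is the grip in N (None keeps the last); returns when the fingers have stopped.
- robot.sleep(seconds).
- robot.inverse_kinematics(position, orientation): joint angles nearest the present ones, or None.
- robot.sense(): the state.
- robot.grab_frame(name): name is "side" or "top"; returns a dict with "image" (480x640x3 uint8, red, green, blue), "range_z" (480x640 float32, m along the optical axis (not along the pixel's ray), 0 where there is no reading), "fx", "fy", "cx", "cy" (pixels), "dist_coeffs" ([k1, k2, p1, p2, k3] as OpenCV has them; the pictures are not rectified), "R" (3x3) and "t" (3): a world point X has camera coordinates R X + t. Camera axes: x right, y down, z forward; pixel columns grow to the right and rows downward; lengths in m; the calibration is good to about 2 mm. A picture is of the moment at which its call begins.
A pose or a line that the arm cannot do raises robot.IKError and nothing moves.
- robot.close_job(): hands the job in; it is judged then, once.
The state is a dict: "t": time; "joint_pos": joint angles; "joint_velocities": joint speeds; "effort": joint torques, N m; "tcp_pos": TCP position; "tcp_rot": TCP orientation; "wrist_force": force on the tool from outside, world axes, zero at the start; "torque": the same for the moment, N m; "opening": opening from 0.0 (shut) to 1.0 (fully open); "gripper_force": force on a finger pad.
Only numpy, scipy, OpenCV 4.12 (cv2) and the standard library are available. Lean on these libraries where they do the work, as an engineer would, in place of code of your own. Each camera call takes 0.05 s, during which the arm holds its last target. There are 200 camera calls.

TASK

Take the two stacks of sample containers apart and stand each container upright and flat inside the rim of its own steel drip tray: the three screw-lid pots go in the three round trays, the widest pot in the largest, the middle one in the middle-sized and the narrowest in the smallest; the two vials go in the two square trays, the taller vial in the larger. Do not tip any container over on the way.

Things in the scene. Friction and masses are not known exactly. Their poses are not given: they have to be found in the camera images.
- pot_wide_center (a point): Clear specimen pot with a fixed screw lid, the widest and tallest of the three stacked pots: 78 mm tall, lid 59 mm across (the top 13 mm), body 54 mm across below it. At the start it stands on the bench under the narrow pot, at the bottom of the stack of three. This point is its centre, half-way up (39 mm above its underside); z points up out of the lid. Loose, about 60 g; take it across the lid or body from above.
- pot_middle_center (a point): Clear specimen pot with a fixed screw lid, the middle-sized one of the three stacked pots: 62 mm tall, lid 53 mm across (the top 13 mm), body 48 mm across below it. At the start it stands on the bench under the taller vial, at the bottom of the stack of two. This point is its centre, half-way up (31 mm above its underside); z points up out of the lid. Loose, about 60 g; take it across the lid or body from above.
- pot_narrow_center (a point): Clear specimen pot with a fixed screw lid, the narrowest and lowest of the three stacked pots: 50 mm tall, lid 44 mm across (the top 13 mm), body 40 mm across below it. At the start it stands on the lid of the widest pot, with the short vial on top of it. This point is its centre, half-way up (25 mm above its underside); z points up out of the lid. Loose, about 40 g; take it across the lid or body from above.
- vial_tall_center (a point): Clear glass sample vial with a fixed screw cap, the taller of the two stacked vials: 66 mm tall, 28 mm across the body, the cap (top 8 mm) a little narrower. At the start it stands on the lid of the middle-sized pot. This point is its centre, half-way up (33 mm above its underside); z points up out of the cap. Loose, about 30 g; take it round the body from above.
- vial_short_center (a point): Clear glass sample vial with a fixed screw cap, the shorter of the two stacked vials: 45 mm tall, 22 mm across the body, the cap (top 8 mm) a little narrower. At the start it stands on the lid of the narrow pot, at the top of the stack of three. This point is its centre, half-way up (22.5 mm above its underside); z points up out of the cap. Loose, about 30 g; take it round the body from above.
- tray_round_large_floor (a point): Steel drip tray, round, the largest of the round ones, fixed to the bench: 80 mm inside diameter, 86 mm over the rim, rim 5 mm high above its floor and 8 mm above the bench. This point is the centre of its floor, 3 mm above the bench; z points up. Right of all the trays stands a fixed microscope, some 0.35 m tall: keep clear of it.
- tray_round_medium_floor (a point): Steel drip tray, round, the middle-sized of the round ones, fixed to the bench: 68 mm inside diameter, 74 mm over the rim, rim 5 mm high above its floor and 8 mm above the bench. This point is the centre of its floor, 3 mm above the bench; z points up.
- tray_round_small_floor (a point): Steel drip tray, round, the smallest of the round ones, fixed to the bench: 56 mm inside diameter, 62 mm over the rim, rim 5 mm high above its floor and 8 mm above the bench. This point is the centre of its floor, 3 mm above the bench; z points up.
- tray_square_large_floor (a point): Steel drip tray, square, the larger of the square ones, fixed to the bench: 52 mm wide inside the rim, 58 mm over the rim, rim 5 mm high above its floor and 8 mm above the bench. This point is the centre of its floor, 3 mm above the bench; z points up, x and y lie along its sides.
- tray_square_small_floor (a point): Steel drip tray, square, the smaller of the square ones, fixed to the bench: 38 mm wide inside the rim, 44 mm over the rim, rim 5 mm high above its floor and 8 mm above the bench. This point is the centre of its floor, 3 mm above the bench; z points up, x and y lie along its sides.
There are look-alikes about, which are no part of the job. Leave any blue or turquoise look-alike of the part that bears tray_square_large_floor alone.

How it is judged:
By the outcome, as a careful person would: the job done as asked, in the order asked, and still so for the second after the job is handed in, with the robot touching nothing.
It also fails if it takes over 134 s, if anything falls off the work surface, if the arm or the gripper's body presses on something with over 40 N, if the wrist force passes 120 N, or if a joint passes its speed limit or range.

## Working session

There is one attempt and no reset: what is moved stays moved. The work goes in short steps, each a Python script; the robot and the scene stay as the last script left them, time stands still between calls to the robot, and variables do not carry over. Pictures are saved under pics/ and viewed, at most 14 in all, crops included, and the job is handed in when it is done.

```bash
mkdir -p pics; ls
python3 - <<'E'
from plant import robot
import cv2,numpy as np,pickle
for n in("top","side"):
    f=robot.grab_frame(n); pickle.dump(f,open(n+"0.pkl","wb"))
    cv2.imwrite(f"pics/{n}0.png",f["image"][:,:,::-1])
    print(n,f["fx"],f["cx"],f["cy"],f["dist_coeffs"],-np.array(f["R"]).T@f["t"])
s=robot.sense();print(robot.nose_length,s["t"],s["tcp_pos"],s["tcp_rot"],s["opening"])
E
```

```text
pics
top 489.75475865694574 320.63323597439944 244.99133359975727 [0.00276847 0.         0.         0.         0.        ] [ 0.42116631 -0.1192326   1.38203114]
side 439.4513015693799 313.7572551770709 239.77985097273265 [-0.09078926  0.          0.          0.          0.        ] [-0.02971611  0.86540158  0.83691891]
0.011 0.1 [ 0.18107472 -0.64967974  0.21455471] [-3.13980213e+00  9.27476714e-05  2.71892793e-01] 0.9987746643845206
```

View pics/top0.png

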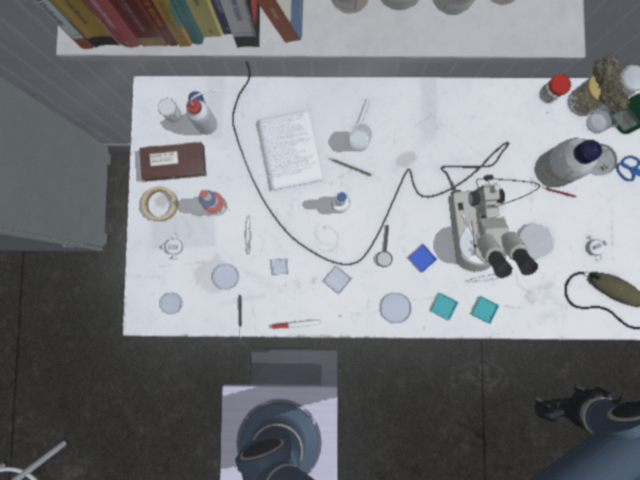

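View pics/side0.png

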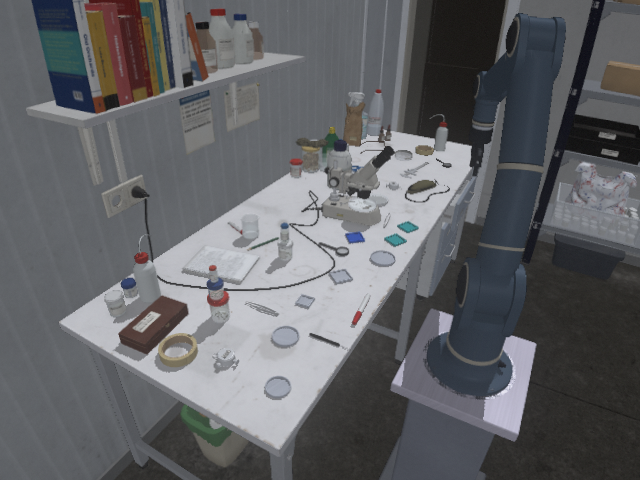

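```bash
cat > h.py <<'E'
import cv2,numpy as np,pickle
def w(f,u,v,z=None):
    K=np.array([[f["fx"],0,f["cx"]],[0,f["fy"],f["cy"]],[0,0,1.]])
    p=cv2.undistortPoints(np.array([[[u,v]]],float),K,np.array(f["dist_coeffs"]))[0,0]
    R=np.array(f["R"]);t=np.array(f["t"]);d=np.array([p[0],p[1],1.])
    c=-R.T@t;r=R.T@d
    s=(z-c[2])/r[2] if z is not None else f["range_z"][int(round(v)),int(round(u))]
    return c+s*r
def cloud(f):
    K=np.array([[f["fx"],0,f["cx"]],[0,f["fy"],f["cy"]],[0,0,1.]])
    v,u=np.mgrid[:480,:640];p=cv2.undistortPoints(np.stack([u,v],-1).reshape(-1,1,2).astype(float),K,np.array(f["dist_coeffs"])).reshape(480,640,2)
    P=np.dstack([p,np.ones((480,640))])*f["range_z"][...,None]
    return (P-np.array(f["t"]))@np.array(f["R"])
E
python3 - <<'E'
from h import *
f=pickle.load(open("top0.pkl","rb"));g=pickle.load(open("side0.pkl","rb"))
I=f["image"][:,:,::-1];J=g["image"][:,:,::-1]
c=lambda I,x,y,w_,h_,s:cv2.resize(I[y:y+h_,x:x+w_],None,fx=s,fy=s,interpolation=cv2.INTER_CUBIC)
cv2.imwrite("pics/t1.png",c(I,150,175,266,150,3))
a=c(J,190,255,60,75,7);b=c(J,265,215,50,75,7)
cv2.imwrite("pics/s1.png",np.hstack([a,b]))
print("corners",w(f,123,335,0),w(f,133,77,0))
for n,u,v in[("rs",171,303),("rm",225,276),("rl",395,307),("ss",279,267),("sl",337,279)]:print(n,w(f,u,v,.003).round(3),w(f,u,v).round(3))
C=cloud(f);
for n,u,v in[("3",210,203),("2",341,202)]:
    print(n);print((C[v-14:v+15:3,u-15:u+16:3,2]*1000).astype(int))
E
```

```text
corners [0.28488524 0.43680253 0.        ] [1.02982344 0.43980064 0.        ]
rs [0.375 0.305 0.003] [ 0.375  0.306 -0.001]
rm [0.452 0.156 0.003] [0.451 0.155 0.004]
rl [ 0.369 -0.322  0.003] [ 0.369 -0.322 -0.001]
ss [0.478 0.004 0.003] [0.478 0.004 0.003]
sl [ 0.446 -0.159  0.003] [ 0.446 -0.159  0.005]
3
[[ -2   0   0  -6  -1   0   1   0   1  -3  -1]
 [ -1   4 174 177 170 130 119  73   0   4   0]
 [  4   0 171 173 161 144 129  76  81   0   0]
 [ -2 126 127 160 152 137 125 105  76  77   1]
 [ -6   0 123 130 125 127 127 106  79  77  29]
 [ -4   0   0 124 127 130 106  84  77  72  34]
 [ -2  -1   0  79  81  88  81  77  77  50  32]
 [  3   3   1   7  74  78  77  74  56  34   8]
 [ -1   1  -2   0  -4   3  32  35  20   9   3]
 [  0  -1   7  -5   0   1   0   2  -3   1   4]]
2
[[  5   0  -1   4   2  -1  -3   0  -2  -1   2]
 [  2   0  -5   2   1   0   2   8   2   0   2]
 [ -3   0   0  64 129 131 128   2   1   0   0]
 [  0  -1  59  59 128 128 127  58  -2   5  -4]
 [  3  -2  66  82 117 128 124  56  -3   1  -1]
 [  0  -4  64  62  96 101  73  62   0   1  -1]
 [ -2   0  60  57  61  61  67  67   1   4  -2]
 [ -1   0  -2  58  61  66  66  -3   0   0   6]
 [  0  -2  -1   1  15  15   3   0  -3  -1   1]
 [ -1   5   2   0  -1   2  -4   3  -2  -4   2]]
```

View pics/t1.png

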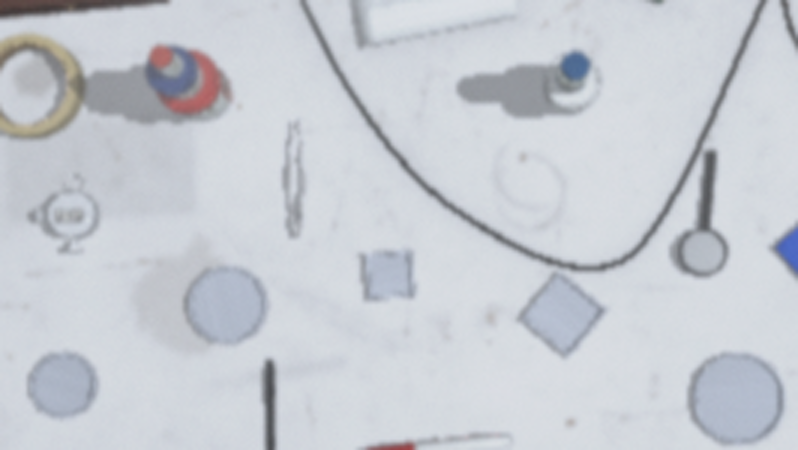

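View pics/s1.png

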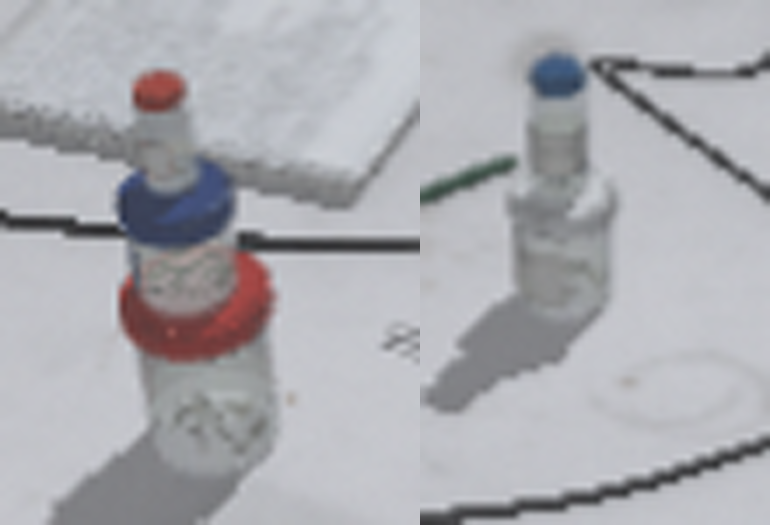

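Run:
```python
from h import *
f=pickle.load(open("top0.pkl","rb"));g=pickle.load(open("side0.pkl","rb"))
C=cloud(f);D=cloud(g)
def fit(n,x,y,lo,hi,r=.05):
    for nm,c in(("top",C),("side",D)):
        m=(abs(c[...,0]-x)<r)&(abs(c[...,1]-y)<r)&(c[...,2]>lo)&(c[...,2]<hi)
        p=c[m][:,:2].astype(np.float32)
        if len(p)<4: continue
        (a,b),R=cv2.minEnclosingCircle(p)
        print(n,nm,len(p),"enc",round(a,4),round(b,4),"diam",round(2*R*1e3,1),"med z",np.median(c[m][:,2]).round(4))
a=w(f,*((np.array([161,57])+.5)/3-.5+[150,175]),.173);print("short",a)
b=w(f,*((np.array([172,73])+.5)/3-.5+[150,175]),.128);print("narrow",b)
c=w(f,*((np.array([192,84])+.5)/3-.5+[150,175]),.078);print("wide",c)
d=w(f,*((np.array([574,66])+.5)/3-.5+[150,175]),.128);print("tall",d)
e=w(f,*((np.array([575,83])+.5)/3-.5+[150,175]),.062);print("mid",e)
fit("short",*a[:2],.162,.185);fit("narrow",*b[:2],.118,.138);fit("wide",*c[:2],.068,.088)
fit("tall",*d[:2],.118,.138);fit("mid",*e[:2],.052,.072)
# trays: outline by bluish tint
I=f["image"].astype(int);bl=cv2.GaussianBlur(f["image"],(3,3),0).astype(int)
m=((bl[...,2]-bl[...,0]>12)&(bl[...,2]>120)).astype(np.uint8);m=cv2.morphologyEx(m,cv2.MORPH_OPEN,np.ones((3,3)))
k,L,S,G=cv2.connectedComponentsWithStats(m)
for n,u,v in[("rs",171,303),("rm",225,276),("rl",395,307),("ss",279,267),("sl",337,279)]:
    l=L[v,u]; 
    if l==0: print(n,"none",bl[v,u]);continue
    P=np.argwhere(L==l)[:,::-1]
    W=np.array([w(f,*q,.008)[:2] for q in P]).astype(np.float32)
    r=cv2.minAreaRect(W);print(n,S[l],"rect",np.round(r[0],4),np.round(r[1],4),round(r[2],1),"cent",W.mean(0))
mm=(C[...,2]>.12)&(C[...,1]<-.38)&(C[...,1]>-.8)&(C[...,0]>.3)&(C[...,0]<.9)
print("scope",C[mm].min(0),C[mm].max(0))
mm=(C[...,2]>.12)&(C[...,1]>-.38)&(C[...,1]<.45)&(C[...,0]>.3)&(C[...,0]<.95)
print("tall stuff",C[mm].min(0),C[mm].max(0))
```

```text
short [0.65299353 0.18118358 0.173     ]
narrow [0.64768765 0.18244224 0.128     ]
wide [0.64686109 0.17620811 0.078     ]
tall [ 0.65649271 -0.16499033  0.128     ]
mid [ 0.65324762 -0.16838239  0.062     ]
short top 62 enc 0.6543 0.1807 diam 21.4 med z 0.1727
short side 54 enc 0.6531 0.1846 diam 23.9 med z 0.1701
narrow top 148 enc 0.6515 0.1842 diam 44.5 med z 0.1279
narrow side 150 enc 0.6499 0.1887 diam 44.8 med z 0.126
wide top 172 enc 0.6507 0.1812 diam 59.0 med z 0.0779
wide side 187 enc 0.6493 0.1869 diam 61.9 med z 0.0757
tall top 80 enc 0.658 -0.1652 diam 27.3 med z 0.1279
tall side 42 enc 0.657 -0.1585 diam 26.8 med z 0.125
mid top 169 enc 0.657 -0.1653 diam 52.6 med z 0.0617
mid side 108 enc 0.6559 -0.1569 diam 54.0 med z 0.0602
rs [159 291  25  25 515] rect [0.375  0.3033] [0.0665 0.0677] 0.5 cent [0.37436056 0.30395484]
rm [212 262  28  30 644] rect [0.4501 0.1532] [0.0813 0.0757] 1.3 cent [0.45100886 0.15143356]
rl [380 291  33  34 893] rect [ 0.368 -0.324] [0.0891 0.0914] 89.9 cent [ 0.36751547 -0.32482994]
ss [271 257  19  19 321] rect [0.4803 0.0014] [0.0511 0.0495] 6.0 cent [0.48048225 0.00148884]
sl [324 265  29  29 526] rect [ 0.4455 -0.1601] [0.0658 0.066 ] 50.4 cent [ 0.4452844  -0.16106471]
scope [ 0.44608175 -0.79976894  0.12008985] [ 0.89998845 -0.38000202  0.60465407]
tall stuff [ 0.42116631 -0.37998563  0.12009397] [0.92218179 0.33870995 1.38203114]
```

```bash
cat >> h.py <<'E'
from math import pi
S=dict(short=(.6535,.183,.128,.030),narrow=(.6505,.186,.078,.036),wide=(.650,.184,0.,.062),tall=(.6575,-.162,.062,.034),mid=(.6565,-.162,0.,.048))
T=dict(ss=(.479,.003),rs=(.3745,.3045),rl=(.368,-.323),sl=(.4455,-.160),rm=(.451,.153))
U=.31
def pick(r,n,gap,N=30,yaw=0.):
    x,y,zb,h=S[n];z=zb+h-.008
    r.grip(gap/.085);r.goto([x,y,U],[pi,0,yaw])
    r.move_straight([x,y,z+.03],.2);c=r.move_straight([x,y,z],.06,contact_N=8)
    if c: print("contact descending",r.sense()["tcp_pos"]); raise SystemExit
    r.grip(0,N);s=r.sense();print(n,"gap mm",s["opening"]*85,"F",s["gripper_force"],"wf",np.round(s["wrist_force"],1))
    r.move_straight([x,y,z+.03],.05);r.move_straight([x,y,U],.2)
    s=r.sense();print("lifted gap",s["opening"]*85,s["gripper_force"])
def place(r,n,t,gap,yaw=0.):
    x,y=T[t];z=.003+S[n][3]-.008
    r.goto([x,y,U],[pi,0,yaw]);r.move_straight([x,y,z+.03],.2)
    c=r.move_straight([x,y,z-.001],.03,contact_N=3);s=r.sense();print("placed",c,s["tcp_pos"][2]-z)
    r.grip(gap/.085);p=s["tcp_pos"];r.move_straight([p[0],p[1],z+.06],.1);r.move_straight([p[0],p[1],U],.25);print("t",r.sense()["t"])
E
python3 - <<'E'
from h import *
from plant import robot
g=pickle.load(open("side0.pkl","rb"))
for n,u,v in[("rs",277.5,387),("rm",285,336.5),("rl",382.5,258),("ss",305,301),("sl",341,276)]:print(n,w(g,u,v,.006).round(4))
for p in [(.2,-.42,.35),(.45,0,.35)]+[(*S[k][:2],z) for k in S for z in(U,S[k][2]+S[k][3]-.008)]+[(*T[k],z) for k in T for z in(U,.03)]:
  print(np.round(p,3),end=' ')
  for yaw in (0,1.57,-.8,.8):
    q=robot.inverse_kinematics(list(p),[pi,0,yaw]);print(None if q is None else np.round(q,1).tolist() if yaw==0 else "ok",end=' ')
  print()
E
```

```text
rs [0.3735 0.3117 0.006 ]
rm [0.4486 0.1624 0.006 ]
rl [ 0.3658 -0.3143  0.006 ]
ss [0.4772 0.01   0.006 ]
sl [ 0.4412 -0.1529  0.006 ]
[ 0.2  -0.42  0.35] [1.1, 0.0, -0.1, 1.8, 0.0, 1.3, -0.5] ok ok ok 
[0.45 0.   0.35] [0.7, 0.0, -0.8, 1.8, 0.0, 1.3, -1.7] ok ok ok 
[0.654 0.183 0.31 ] [0.2, 0.6, -0.9, 1.4, 0.5, 1.4, -2.2] ok ok ok 
[0.654 0.183 0.15 ] [0.1, 0.6, -0.7, 1.6, 0.4, 1.1, -2.2] ok ok ok 
[0.65  0.186 0.31 ] [0.2, 0.6, -0.9, 1.4, 0.4, 1.4, -2.3] ok ok ok 
[0.65  0.186 0.106] [0.1, 0.6, -0.6, 1.6, 0.4, 1.0, -2.2] ok ok ok 
[0.65  0.184 0.31 ] [0.2, 0.6, -0.9, 1.4, 0.4, 1.4, -2.3] ok ok ok 
[0.65  0.184 0.054] [0.0, 0.7, -0.5, 1.6, 0.4, 0.9, -2.2] ok ok ok 
[ 0.658 -0.162  0.31 ] [0.4, 0.4, -0.3, 1.4, 0.1, 1.3, -1.5] ok ok ok 
[ 0.658 -0.162  0.088] [0.4, 0.6, -0.3, 1.6, 0.2, 0.9, -1.5] ok ok ok 
[ 0.656 -0.162  0.31 ] [0.4, 0.4, -0.3, 1.4, 0.1, 1.3, -1.5] ok ok ok 
[ 0.656 -0.162  0.04 ] [0.3, 0.7, -0.2, 1.7, 0.2, 0.8, -1.5] ok ok ok 
[0.479 0.003 0.31 ] [0.6, 0.1, -0.7, 1.8, 0.1, 1.2, -1.8] ok ok ok 
[0.479 0.003 0.03 ] [0.3, 0.5, -0.5, 2.1, 0.4, 0.6, -2.0] ok ok ok 
[0.374 0.304 0.31 ] [-0.9, 0.1, 0.1, 1.8, -0.0, 1.2, -2.3] ok None ok 
[0.374 0.304 0.03 ] [-0.9, 0.4, 0.1, 2.2, -0.1, 0.6, -2.2] ok ok ok 
[ 0.368 -0.323  0.31 ] [0.8, 0.1, -0.2, 1.8, 0.0, 1.2, -1.0] ok ok ok 
[ 0.368 -0.323  0.03 ] [0.7, 0.4, -0.1, 2.1, 0.1, 0.6, -1.0] ok ok ok 
[ 0.446 -0.16   0.31 ] [0.6, 0.1, -0.4, 1.8, 0.0, 1.2, -1.3] ok ok ok 
[ 0.446 -0.16   0.03 ] [0.5, 0.4, -0.2, 2.2, 0.2, 0.6, -1.5] ok ok ok 
[0.451 0.153 0.31 ] [0.6, 0.2, -1.2, 1.8, 0.2, 1.3, -2.2] ok None ok 
[0.451 0.153 0.03 ] [0.1, 0.5, -0.6, 2.1, 0.5, 0.7, -2.4] ok ok ok
```

```bash
cat >> h.py <<'E'
T={k:(x-.0015,y+.004) for k,(x,y) in T.items()}
def snap(r,n,tag):
    f=r.grab_frame(n);pickle.dump(f,open(tag+".pkl","wb"));return f
E
python3 - <<'E'
from h import *
from plant import robot as r
Y=pi
r.goto([.2,-.42,.35],[pi,0,Y]);print(r.sense()["t"],np.round(r.sense()["joint_pos"],2))
r.goto([.45,0,.35],[pi,0,Y]);
pick(r,"short",.06,20,Y)
f=snap(r,"side","sA");cv2.imwrite("pics/sA.png",cv2.resize(f["image"][150:390,150:430,::-1],None,fx=2.5,fy=2.5,interpolation=cv2.INTER_CUBIC))
print(np.round(r.sense()["joint_pos"],2),r.sense()["tcp_pos"])
E
```

```text
2.3667 [ 1.6   0.06 -0.59  1.78  0.03  1.31  2.58]
short gap mm 17.64445482542822 F 19.2174139540748 wf [-0.1 -0.2  0.6]
lifted gap 17.617755428153252 19.114298911618803
[ 0.32  0.65 -1.13  1.36  0.58  1.49  0.8 ] [0.65300077 0.18222733 0.30802099]
```

View pics/sA.png

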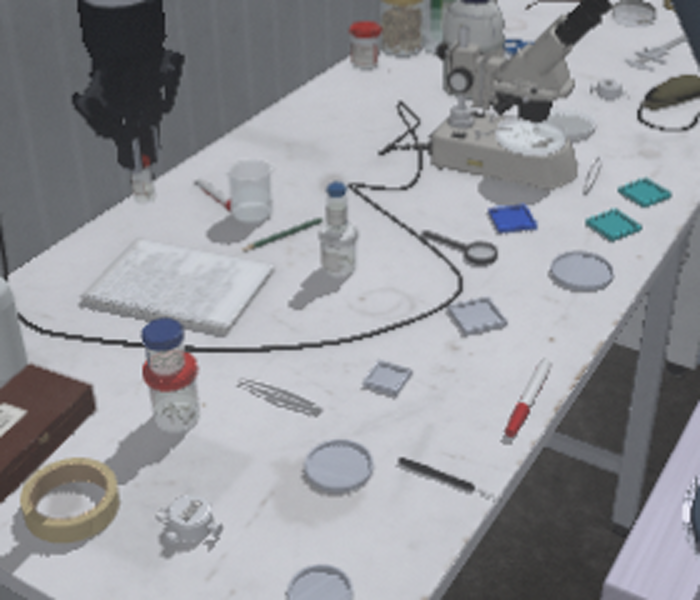

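Run:
```python
from h import *
from plant import robot as r
f=pickle.load(open("sA.pkl","rb"));C=cloud(f)
P=C[215:230,203:212].reshape(-1,3);P=P[(abs(P[:,0]-.653)<.04)&(abs(P[:,1]-.183)<.04)&(P[:,2]>.27)];print(len(P),np.median(P,0),P.min(0),P.max(0))
place(r,"short","ss",.05,pi)
g=snap(r,"side","sB");
r.goto([.6505,.186,U],[pi,0,pi])
f=snap(r,"top","tB")
a=cv2.resize(g["image"][260:340,255:355,::-1],None,fx=4,fy=4,interpolation=cv2.INTER_CUBIC)
b=cv2.resize(f["image"][225:305,230:330,::-1],None,fx=4,fy=4,interpolation=cv2.INTER_CUBIC)
cv2.imwrite("pics/B.png",np.hstack([a,b]))
```

```text
128 [0.64639197 0.19081327 0.30896922] [0.639924   0.17536655 0.28780326] [0.66018458 0.20035607 0.33470423]
placed True -8.575470584853973e-05
t 14.675
```

View pics/B.png

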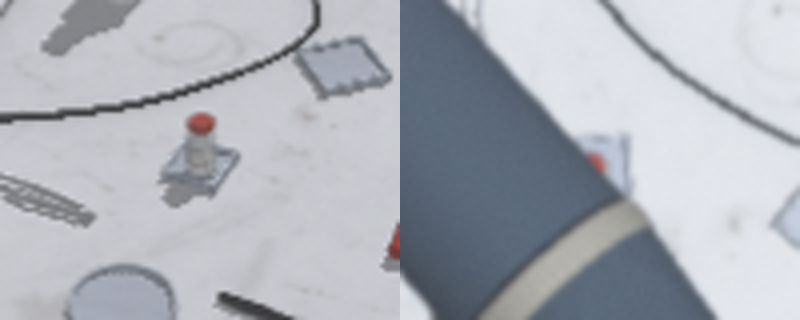

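Run:
```python
from h import *
from plant import robot as r
pick(r,"narrow",.085,25,pi)
place(r,"narrow","rs",.08,pi)
g=snap(r,"side","sC")
a=cv2.resize(g["image"][240:430,170:370,::-1],None,fx=3,fy=3,interpolation=cv2.INTER_CUBIC)
cv2.imwrite("pics/C.png",a)
```

```text
narrow gap mm 40.4353401361394 F 25.128712230361998 wf [-0.3 -1.1  4.1]
lifted gap 40.6428901210477 25.26361111784354
placed True 0.000639513489600646
t 26.1083
```

View pics/C.png

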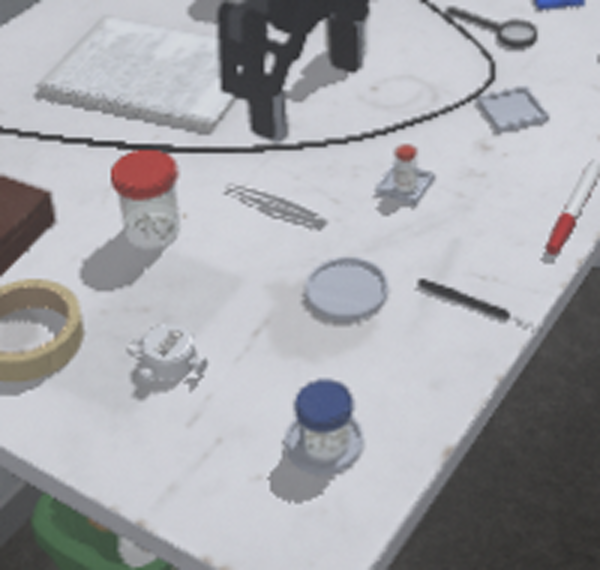

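Run:
```python
from h import *
from plant import robot as r
pick(r,"wide",.085,25,pi)
place(r,"wide","rl",.085,pi)
pick(r,"tall",.06,20,pi)
place(r,"tall","sl",.05,pi)
g=snap(r,"side","sD")
a=cv2.resize(g["image"][180:380,240:440,::-1],None,fx=3,fy=3,interpolation=cv2.INTER_CUBIC)
cv2.imwrite("pics/D.png",a)
```

```text
wide gap mm 52.82392309560832 F 22.8805072211253 wf [-0.5 -1.   6.2]
lifted gap 0.29115872592100955 0.0
placed False -0.0008360392426651694
t 39.0
tall gap mm 26.602598092487344 F 20.291479241859633 wf [-0.3 -1.1  1.7]
lifted gap 26.744118990766427 20.111049852857832
placed True 6.101967458554264e-05
t 49.9833
```

View pics/D.png

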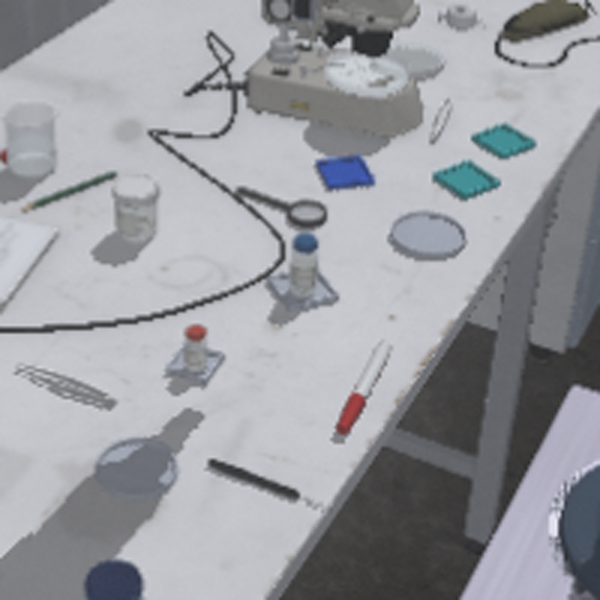

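The vials are in place, but the wide pot slipped from the grip, so I'm locating it.

Run:
```python
from h import *
from plant import robot as r
r.goto([.5,-.16,U],[pi,0,pi])
g=snap(r,"side","sE");f=snap(r,"top","tE")
a=cv2.resize(g["image"][250:350,140:270,::-1],None,fx=3,fy=3,interpolation=cv2.INTER_CUBIC)
b=cv2.resize(f["image"][160:260,160:290,::-1],None,fx=3,fy=3,interpolation=cv2.INTER_CUBIC)
cv2.imwrite("pics/E.png",np.hstack([a,b]))
for c in(cloud(f),cloud(g)):
  for x,y,lo,hi in((.65,.185,.068,.09),(.656,-.16,.052,.07)):
    m=(abs(c[...,0]-x)<.07)&(abs(c[...,1]-y)<.07)&(c[...,2]>lo)&(c[...,2]<hi);p=c[m]
    if len(p)>5:
      (q,R)=cv2.minEnclosingCircle(p[:,:2].astype(np.float32));print(len(p),np.round(q,4),2*R,np.median(p[:,2]))
```

```text
379 [0.6516 0.1803] 0.05993027985095978 0.07744251081473481
284 [ 0.6567 -0.1658] 0.05290954187512398 0.06165908773631766
277 [0.6503 0.1863] 0.0626995712518692 0.07554793350640258
132 [ 0.6556 -0.1583] 0.05553867295384407 0.05995930961734608
```

View pics/E.png

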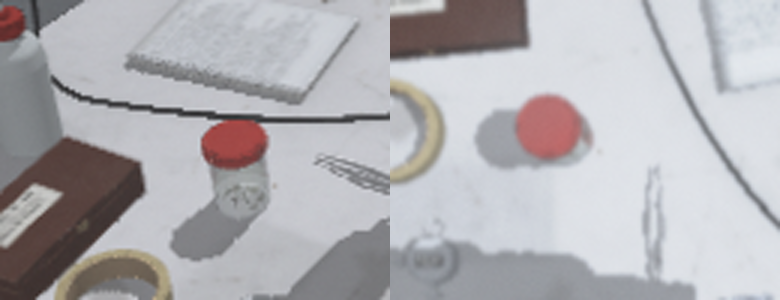

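```bash
sed -i 's/    s=r.sense();print("lifted gap".*/&\n    if s["opening"]*85<5: r.grip(1); raise SystemExit("lost")/' h.py
sed -i 's/^    r.move_straight(\[x,y,z+.03\],.05);/    r.sleep(.3);r.move_straight([x,y,z+.004],.03);s=r.sense();print("4mm up",s["opening"]*85,s["gripper_force"],np.round(s["wrist_force"],1));r.move_straight([x,y,z+.03],.05);/' h.py
echo 'S.update(wide=(.651,.183,0.,.036),mid=(.6562,-.162,0.,.027))'>>h.py
python3 - <<'E'
from h import *
from plant import robot as r
pick(r,"wide",.085,40,pi)
place(r,"wide","rl",.085,pi)
E
```

```text
wide gap mm 55.773698866173845 F 42.09247911348939 wf [ 0.1 -0.4  4.9]
4mm up 55.60628354539689 42.43572637438774 [-0.6 -0.5 -0.1]
lifted gap 55.91016694485032 42.45944878086448
placed True 0.0009428309238359023
t 63.975
```

Run:
```python
from h import *
from plant import robot as r
pick(r,"mid",.085,40,pi)
place(r,"mid","rm",.085,pi)
r.goto([.6,0,.38],[pi,0,pi])
g=snap(r,"side","sF");f=snap(r,"top","tF")
cv2.imwrite("pics/F.png",cv2.resize(g["image"][210:410,240:440,::-1],None,fx=3,fy=3,interpolation=cv2.INTER_CUBIC))
cv2.imwrite("pics/G.png",cv2.resize(f["image"][240:340,150:416,::-1],None,fx=3,fy=3,interpolation=cv2.INTER_CUBIC))
C=cloud(f)
for n,k in(("short","ss"),("narrow","rs"),("wide","rl"),("tall","sl"),("mid","rm")):
  H=dict(short=.045,narrow=.05,wide=.078,tall=.066,mid=.062)[n]+.003;x,y=T[k]
  m=(abs(C[...,0]-x)<.045)&(abs(C[...,1]-y)<.045)&(abs(C[...,2]-H)<.009);p=C[m]
  if len(p)<5: print(n,"few");continue
  q,R=cv2.minEnclosingCircle(p[:,:2].astype(np.float32));print(n,np.round(q,4),2*R,np.median(p[:,2]),"tray top-cam",x+.0015,y-.004)
```

```text
mid gap mm 48.813171938088104 F 41.573331661638804 wf [-0.8 -0.2  2.9]
4mm up 48.794019533133735 41.36571441020351 [-0.8 -0.4 -1.6]
lifted gap 48.68401264240119 41.35934292222373
placed True 0.0005953051548301391
t 76.725
short few
narrow [0.3707 0.3048] 0.04663786664605141 0.05238647016672891 tray top-cam 0.3745 0.3045
wide [ 0.3666 -0.3208] 0.06104850023984909 0.08093823125353372 tray top-cam 0.368 -0.323
tall [ 0.4443 -0.159 ] 0.025389105081558228 0.06965136518758579 tray top-cam 0.4455 -0.16
mid [0.4493 0.1527] 0.05313008278608322 0.06442807457320328 tray top-cam 0.451 0.153
```

View pics/F.png

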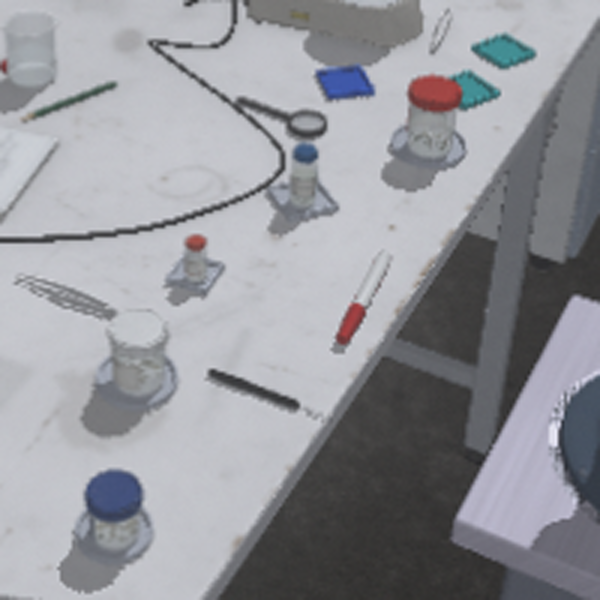

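View pics/G.png

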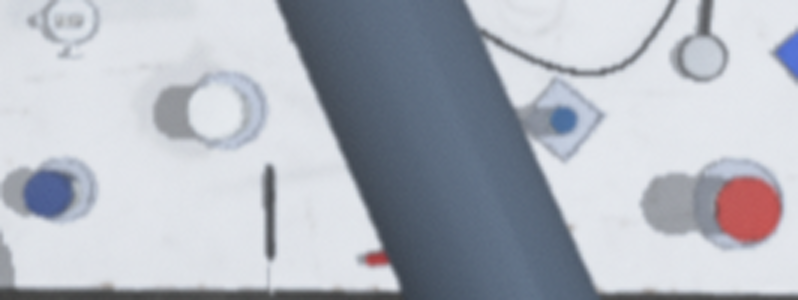

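```bash
python3 -c "
from plant import robot as r
print(r.close_job())"
```

```text
the job is handed in; nothing more can be done
None
```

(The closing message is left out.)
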